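# Press the frit home with the packing rod

## Robot

A 7-joint arm with a two-finger parallel gripper is mounted at the origin on a cart in front of the work surface, level with it; the furniture and walls round the work are solid. World frame = base frame: x ahead of the robot, y to its left, z up, the work surface at z = 0. Lengths are in m, angles in degrees, forces in N, time in s.
With the tool pointing down it reaches from about 0.425 to 0.875 m from the base axis. Payload 4.7 kg.
Tool frame: the origin (TCP) lies midway between the tips of the shut fingers; the grasp point (between the pads) lies 19 mm behind it; z points along the fingers, y is the line along which they close (so a half turn about z gives the same grasp; the last joint's range is limited). The gripper opens to 87 mm and grips with 3 to 60 N. Pads are 19 mm wide; open, the fingers measure 117 mm over their backs; the gripper's body (75 mm by 190 mm) begins 51 mm behind the grasp point.
Start: joints at [-74.02, 18.392, -4.016, 83.108, 1.295, 78.541, -3.26], TCP at [0.17, 0.627, 0.185] pointing down, gripper open.
Joint ranges: [-163.93, 163.93], [-17.29, 119.83], [-79.2, 71.16], [3.27, 140.29], [-89.18, 269.18], [5.43, 117.66], [-154.24, 154.24]. Speed limits (degrees/s): [147.25, 147.25, 180, 180, 180, 180, 180].

## Interface

Orientations are given as [roll, pitch, yaw] about the fixed x, y, z axes, in that order (R = Rz(yaw) Ry(pitch) Rx(roll)).
In Python, from cell import env gives the robot as it stands.
- The arm moves only by the tool step_arm, never from a script. Its argument "moves" is a list of rows, each an object with "dp": the shift along the tool's x, y, z in mm, a list of three; "dr": the turn, a rotation vector about the tool's x, y, z in rad, a list of three; "fingers": the closure, from 0 (fully open) to 1 (shut). In form: [{"dp": [dx, dy, dz], "dr": [ax, ay, az], "fingers": fingers}, ...]. A call has exactly 5 rows; each row shifts and turns the commanded pose from where the row before left it, along the tool's axes as they then stand; what a row does not reach is not made up. A row lasts 1/8 s, in which the tool goes at most 62.5 mm and 10.7 degrees, less where a joint would pass 70% of its speed; a pose out of reach is approached as far as the arm can. A call with a gripper value outside its range is refused whole. The fingers move at their own pace and stop on an object; "squeeze" is the grip in N (left out, the last holds). Time passes only in rows, so rows that do not move let the fingers close, or fill a call up. It gives the time, the measured TCP pose, the force, the opening and the grip force at its end, in the units of the state.
- env.get_obs(): the state, without advancing time (a new reading comes with each control period).
- env.read_camera(name): name is "side" or "top" or "wrist"; returns the picture (400x640x3 uint8, red, green, blue); there is no depth.
- env.camera_model(name): a dict with "fx", "fy", "cx", "cy" (pixels), "R" (3x3) and "t" (3): a world point X has camera coordinates R X + t. Camera axes: x right, y down, z forward; pixel columns grow to the right and rows downward; lengths in m; the calibration is good to about 2 mm. A picture is of the moment at which its call begins: read the wrist's pose just before it. camera_model takes no time and is no camera call; for the wrist camera it gives the pose at the moment of the call.
- env.sign_off(): hands the job in; it is judged then, once.
The state is a dict: "time_s": time; "qpos": joint angles; "joint_velocities": joint speeds; "effort": joint torques, N m; "tool_pos": TCP position; "tool_rot": TCP orientation; "force": force on the tool from outside, world axes, zero at the start; "wrist_torque": the same for the moment, N m; "grip_width": finger opening in m; "grasp_force": force on a finger pad.
Only numpy, scipy, OpenCV 4.12 (cv2) and the standard library are available. Lean on these libraries where they do the work, as an engineer would, in place of code of your own. Each camera call takes 0.05 s, during which the arm holds its last target. There are 200 camera calls.

## Task

Take the blue-handled packing rod out of its stand and push it down into the one open column in the rack, so that it drives the white frit inside down to its seat and the rod's collar sits flat on the column's rim. Leave the rod standing there, and do not disturb the other things on the table.

Things in the scene. Friction and masses are not known exactly. Their poses are not given: they have to be found in the camera images.
- rod: Packing rod, 127 mm long, 40 to 85 g, standing upright in its stand at the start. Origin: centre of the underside of its steel collar (disc, 26 mm diameter, 4 mm thick); z up along the rod. Above the collar a blue round grip, 18 mm diameter, from z = 4 to 52 mm; below the collar a steel shaft, 7 mm diameter, ending in a foot of 9 mm diameter with a tapered end, at z = -75 mm.
- rod_foot (a point): Centre of the rod's lower end, 75 mm below the collar's underside.
- stand: Rod stand, fixed to the table: dark square foot 66 x 66 mm, four thin posts and a white 62 x 62 mm top plate whose upper face is 97 mm above the table, four dark post caps rising 2 mm higher at the corners (25 mm out each way). The rod hangs by its collar in the 14 mm hole in the middle of the plate. Origin: centre of its underside.
- rack: Column rack, fixed to the table: grey foot 70 x 164 x 12 mm and a white drilled top plate 68 mm above the table; it holds three clear columns in a row along its y axis, 48 mm apart. Origin: centre of its underside.
- column_open: The open column, a clear upright tube held firmly in the rack, which of the three places varies: 20 mm outside, 15 mm bore, 92 mm tall; no cap. Origin: centre of its underside (12 mm above the table), z up. The other two columns have orange caps, 24 mm diameter, that rise 10 mm above their rims.
- column_mouth (a point): Centre of the open column's mouth, level with its rim, 104 mm above the table.
- frit (a joint): Depth of the white frit, a tight disc sliding in the open column (m). 0: its top is 36 mm below the rim; 0.040: on its seat, top 76 mm below the rim; grows as it is pushed down. It starts between 0 and 0.018 and takes about 4 N to move. With the rod's collar on the rim the frit stands at about 0.039.
- joystick_right: Joystick manipulator, fixed, an obstacle to the left of the work: a beige bent arm up to 200 mm tall (its column stands near x = 0.53, y = 0.03) and a black stick up to 155 mm tall near x = 0.51, y = 0.14. Origin: a point on the table between them.
- bottle_medium: White square bottle with blue cap, 47 x 46 x 99 mm, loose, a bystander. Origin: centre of its underside.
- tube_a: Capped sample tube with blue cap, 34 x 34 x 112 mm, loose, a bystander. Origin: centre of its underside.
- sensor: White and red oval sensor, 50 x 76 x 21 mm, loose, a bystander. Origin: centre of its underside.
- marker: Black and white marker pen, 135 mm, lying loose, a bystander. Origin: centre of its underside.
Things that resemble listed ones, but are neither listed nor needed, are in the scene too. What is shaped like the rod but purple or turquoise is not meant.

How it is judged:
By the outcome, as a careful person would: the job done as asked, in the order asked, and still so for the second after the job is handed in, with the robot touching nothing.
It also fails if it takes over 38 s, if anything falls off the work surface, if the arm or the gripper's body presses on something with over 40 N, if the wrist force passes 120 N, or if a joint passes its speed limit or range.

## Working session

There is one attempt and no reset: what is moved stays moved. The work goes in short steps, Python scripts to look and compute and a tool call to move; the robot and the scene stay as the last step left them, time stands still between calls to the robot, and variables do not carry over. Pictures are saved under pics/ and viewed, at most 11 in all, crops included, and the job is handed in when it is done.

Besides the shell and the picture viewer there is one more tool, called by a JSON object that holds its "name" and its "arguments", one argument or row to a line. step_arm: Moves the arm, as the interface text tells. Its arguments: {"type":"object","properties":{"moves":{"type":"array","items":{"type":"object","properties":{"dp":{"type":"array","items":{"type":"number"}},"dr":{"type":"array","items":{"type":"number"}},"fingers":{"type":"number"}}}},"squeeze":{"type":"number"}},"required":["moves"]}

```bash
mkdir -p pics; ls
python3 - <<'E'
from cell import env
import cv2,numpy as np
o=env.get_obs();print({k:np.round(v,3) for k,v in o.items()})
for n in ["side","top"]:
    im=env.read_camera(n);cv2.imwrite(f"pics/{n}0.png",im[:,:,::-1]);m=env.camera_model(n)
    print(n,{k:np.round(v,3).tolist() for k,v in m.items()})
E
```

```text
pics
{'time_s': np.float64(0.0), 'qpos': array([-74.018,  18.439,  -4.015,  83.174,   1.296,  78.541,  -3.261]), 'joint_velocities': array([-0.052,  0.09 ,  0.049, -0.074,  0.122,  0.049,  0.073]), 'effort': array([-0.0000e+00, -4.9129e+01, -4.0400e-01, -3.1253e+01, -6.4000e-02,
        4.4000e-02,  0.0000e+00]), 'tool_pos': array([0.17 , 0.627, 0.184]), 'tool_rot': array([-1.79891e+02,  7.00000e-03,  1.64826e+02]), 'force': array([0.889, 0.181, 0.104]), 'wrist_torque': array([0.029, 0.027, 0.011]), 'grasp_force': np.float64(0.0), 'grip_width': np.float64(0.087)}
side {'fx': 379.283, 'fy': 379.283, 'cx': 317.874, 'cy': 198.352, 'R': [[0.416, -0.909, -0.009], [-0.679, -0.304, -0.668], [0.605, 0.284, -0.744]], 't': [-0.252, 0.392, 0.68]}
top {'fx': 492.762, 'fy': 492.762, 'cx': 316.361, 'cy': 193.065, 'R': [[0.002, -1.0, 0.007], [-0.983, -0.004, -0.183], [0.183, -0.006, -0.983]], 't': [-0.064, 0.512, 1.316]}
```

View pics/side0.png

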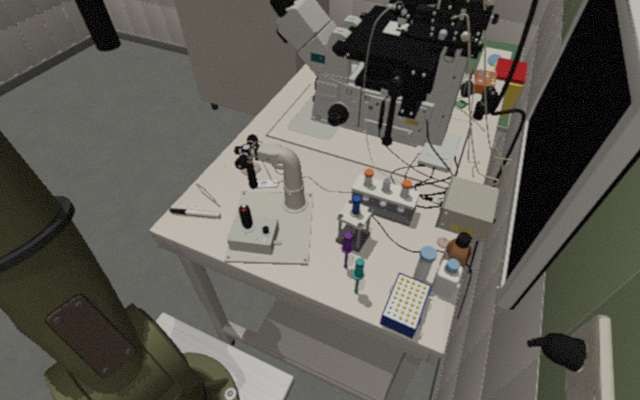

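View pics/top0.png

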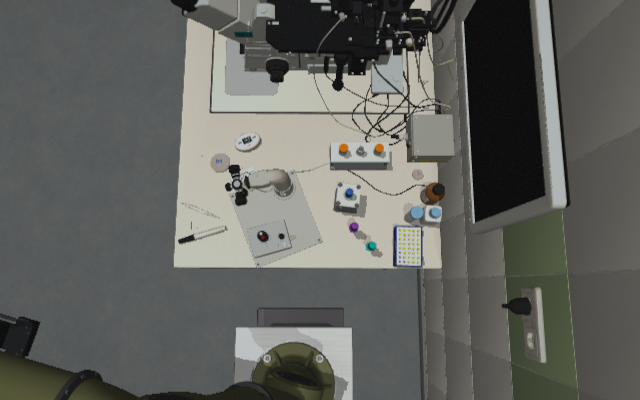

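Blue rod is at top (349,193) / side (356,204), hanging in the white-topped stand. The purple one at top (353,227) and the turquoise one at (371,245) are lookalikes. The rack is at top (360,153), with orange caps at (343,148) and (379,148); the middle column at (361,151) has no cap. I'll measure these and confirm with a crop.

```bash
cat > h.py <<'E'
import cv2,numpy as np
from cell import env
def ray(m,u,v):
    R,t=np.array(m["R"]),np.array(m["t"]); d=R.T@np.array([(u-m["cx"])/m["fx"],(v-m["cy"])/m["fy"],1]); return -R.T@t,d
def onz(m,u,v,z):
    c,d=ray(m,u,v); return c+d*(z-c[2])/d[2]
def two(m1,p1,m2,p2):
    c1,d1=ray(m1,*p1);c2,d2=ray(m2,*p2)
    s=np.linalg.lstsq(np.c_[d1,-d2],c2-c1,rcond=None)[0];a,b=c1+s[0]*d1,c2+s[1]*d2
    return (a+b)/2,np.linalg.norm(a-b)
def proj(m,X):
    p=np.array(m["R"])@X+np.array(m["t"]);return m["fx"]*p[0]/p[2]+m["cx"],m["fy"]*p[1]/p[2]+m["cy"]
def blobs(im,lo,hi,box,amin=8):
    x0,y0,x1,y1=box;hsv=cv2.cvtColor(im[y0:y1,x0:x1],cv2.COLOR_RGB2HSV)
    n,l,s,c=cv2.connectedComponentsWithStats(cv2.inRange(hsv,np.array(lo),np.array(hi)))
    return [(c[i]+[x0,y0],s[i]+np.array([x0,y0,0,0,0])) for i in range(1,n) if s[i,4]>=amin]
E
python3 - <<'E'
from h import *
T=cv2.imread("pics/top0.png")[:,:,::-1].copy();S=cv2.imread("pics/side0.png")[:,:,::-1].copy()
mt,ms=env.camera_model("top"),env.camera_model("side")
r={}
for n,im,bx,ox in(("top",T,(335,180,365,215),(325,135,400,165)),("side",S,(340,185,375,225),(350,160,420,205))):
    r[n]=(blobs(im,(105,120,50),(125,255,255),bx),blobs(im,(5,150,100),(18,255,255),ox,4))
    for k in r[n]:
        for c,s in k: print(n,c.round(1),s)
for c,s in r["top"][0]: print("rod@z.149",onz(mt,*c,.145).round(4))
for c,s in r["top"][1]: print("cap@.112",onz(mt,*c,.112).round(4))
b=[max(r[n][0],key=lambda q:q[1][4])[0] for n in("top","side")]
print("rod",two(mt,b[0],ms,b[1]))
a=[sorted([q[0] for q in r[n][1]],key=lambda q:q[0]) for n in("top","side")]
for p,q in zip(*a): print("cap",two(mt,p,ms,q))
c1=cv2.resize(T[130:260,320:400],None,fx=4.6,fy=4.6,interpolation=2);c2=cv2.resize(S[155:285,335:425],None,fx=4.6,fy=4.6,interpolation=2)
cv2.imwrite("pics/crop.png",np.hstack([c1,c2])[:,:,::-1])
E
```

```text
top [348.9 192.3] [346 189   7   8  47]
top [343.2 147.5] [340 144   8   8  55]
top [378.8 147.6] [375 144   8   8  53]
side [356.  202.9] [353 195   8  19 107]
side [368.6 172.6] [365 169   8   8  48]
side [406.5 183.8] [403 180   8   8  52]
rod@z.149 [ 0.4963 -0.1453  0.145 ]
cap@.112 [ 0.6248 -0.1338  0.112 ]
cap@.112 [ 0.6247 -0.2291  0.112 ]
rod (array([ 0.49815893, -0.14507634,  0.13163403]), np.float64(0.0026044996781964314))
cap (array([ 0.62529613, -0.13247131,  0.10747088]), np.float64(0.003467159236740487))
cap (array([ 0.62525424, -0.22826872,  0.10819888]), np.float64(0.002894756281822331))
```

View pics/crop.png

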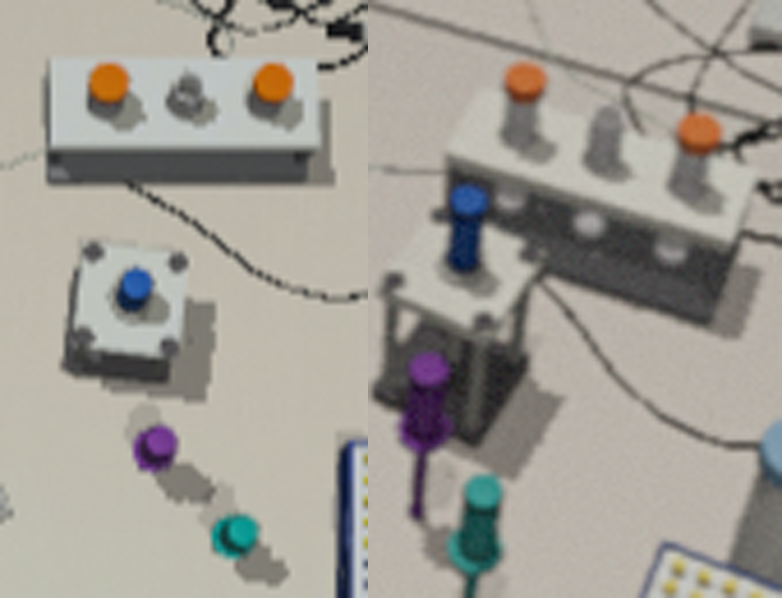

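The crop confirms it: the blue rod stands in the white stand plate and the middle column is the uncapped one. Rod axis is about (0.497, -0.145) and the mouth about (0.625, -0.181). The caps measure 95.5 mm apart against 96 expected, so the points hold. I'll write a move planner and check how tall the lookalikes are.

```bash
cat > plan.py <<'E'
import numpy as np,sys
from scipy.spatial.transform import Rotation as Ro
def plan(wps,n,start=None):
    """wps: list of (x,y,z,yaw) ; n rows for each; prints dp mm / dr rad rows in tool axes"""
    from cell import env
    o=env.get_obs();p=np.array(o["tool_pos"]) if start is None else np.array(start[0])
    R=Ro.from_euler("xyz",o["tool_rot"] if start is None else start[1],degrees=True)
    for w,k in zip(wps,n):
        G=Ro.from_euler("xyz",[180,0,w[3]],degrees=True);g=np.array(w[:3])
        rv=(R.inv()*G).as_rotvec()/k;d=(g-p)/k
        for i in range(k):
            print({"dp":[float(v) for v in (R.inv().apply(d)*1e3).round(1)],"dr":[float(v) for v in rv.round(4)]})
            R=R*Ro.from_rotvec(rv);p=p+d
        print("--",w)
E
python3 - <<'E'
from h import *
from plan import plan
T=cv2.imread("pics/top0.png")[:,:,::-1].copy();S=cv2.imread("pics/side0.png")[:,:,::-1].copy()
mt,ms=env.camera_model("top"),env.camera_model("side")
for nm,lo,hi,bt,bs in(("purple",(130,80,40),(160,255,255),(340,215,365,240),(335,225,360,270)),("turq",(82,80,40),(95,255,255),(360,235,385,260),(345,255,375,300))):
    a=max(blobs(T,lo,hi,bt),key=lambda q:q[1][4]);b=max(blobs(S,lo,hi,bs),key=lambda q:q[1][4])
    print(nm,two(mt,a[0],ms,b[0]),a[1],b[1], two(mt,a[0],ms,(b[0][0],b[1][1]+3)))
plan([(.30,.46,.29,140),(.44,.20,.29,112),(.50,-.02,.27,90),(.497,-.145,.22,90)],[5,5,5,5])
E
```

```text
purple (array([ 0.41182904, -0.15888955,  0.09903814]), np.float64(5.6111322789546914e-05)) [349 223   9  10  69] [342 232  12  27 189] (array([ 0.4088575 , -0.15737412,  0.12905944]), np.float64(0.0020326893433598343))
turq (array([ 0.36247239, -0.20400859,  0.09050594]), np.float64(0.0023131208012592865)) [366 242  10  10  77] [352 258  12  35 182] (array([ 0.36015957, -0.20076543,  0.12788727]), np.float64(0.0001564337175623102))
{'dp': [-33.8, -25.4, -21.2], 'dr': [-0.0003, 0.0001, 0.0867]}
{'dp': [-35.9, -22.4, -21.2], 'dr': [-0.0003, 0.0001, 0.0867]}
{'dp': [-37.7, -19.2, -21.2], 'dr': [-0.0003, 0.0001, 0.0867]}
{'dp': [-39.2, -15.9, -21.2], 'dr': [-0.0003, 0.0001, 0.0867]}
{'dp': [-40.4, -12.4, -21.2], 'dr': [-0.0003, 0.0001, 0.0867]}
-- (0.3, 0.46, 0.29, 140)
{'dp': [-54.9, -21.8, -0.0], 'dr': [0.0, -0.0, 0.0977]}
{'dp': [-56.7, -16.4, -0.0], 'dr': [0.0, -0.0, 0.0977]}
{'dp': [-58.1, -10.8, -0.0], 'dr': [0.0, -0.0, 0.0977]}
{'dp': [-58.8, -5.0, -0.0], 'dr': [0.0, -0.0, 0.0977]}
{'dp': [-59.1, 0.7, 0.0], 'dr': [0.0, -0.0, 0.0977]}
-- (0.44, 0.2, 0.29, 112)
{'dp': [-45.3, -5.4, 4.0], 'dr': [0.0, -0.0, 0.0768]}
{'dp': [-45.6, -1.9, 4.0], 'dr': [0.0, -0.0, 0.0768]}
{'dp': [-45.6, 1.6, 4.0], 'dr': [0.0, -0.0, 0.0768]}
{'dp': [-45.3, 5.1, 4.0], 'dr': [0.0, -0.0, 0.0768]}
{'dp': [-44.8, 8.6, 4.0], 'dr': [0.0, -0.0, 0.0768]}
-- (0.5, -0.02, 0.27, 90)
{'dp': [-25.0, -0.6, 10.0], 'dr': [-0.0, 0.0, -0.0]}
{'dp': [-25.0, -0.6, 10.0], 'dr': [-0.0, 0.0, -0.0]}
{'dp': [-25.0, -0.6, 10.0], 'dr': [-0.0, 0.0, -0.0]}
{'dp': [-25.0, -0.6, 10.0], 'dr': [-0.0, 0.0, -0.0]}
{'dp': [-25.0, -0.6, 10.0], 'dr': [-0.0, 0.0, -0.0]}
-- (0.497, -0.145, 0.22, 90)
```

{"name": "step_arm", "arguments": {
  "moves": [
    {"dp": [-34, -25, -22], "dr": [0, 0, 0.087], "fingers": 0},
    {"dp": [-36, -22, -22], "dr": [0, 0, 0.087], "fingers": 0},
    {"dp": [-38, -19, -21], "dr": [0, 0, 0.087], "fingers": 0},
    {"dp": [-39, -16, -21], "dr": [0, 0, 0.087], "fingers": 0},
    {"dp": [-40, -12, -21], "dr": [0, 0, 0.087], "fingers": 0}
  ]
}}

```text
time_s: 0.72
tool_pos: [0.3011, 0.4602, 0.2922]
tool_rot: [-180.0, 0.0, 139.7]
force: [0.5, 1.3, -0.5]
grip_width: 0.0869
grasp_force: 0.0
```

{"name": "step_arm", "arguments": {
  "moves": [
    {"dp": [-55, -22, 0], "dr": [0, 0, 0.098], "fingers": 0},
    {"dp": [-57, -16, 0], "dr": [0, 0, 0.098], "fingers": 0},
    {"dp": [-58, -11, 0], "dr": [0, 0, 0.098], "fingers": 0},
    {"dp": [-59, -5, 0], "dr": [0, 0, 0.098], "fingers": 0},
    {"dp": [-59, 1, 0], "dr": [0, 0, 0.098], "fingers": 0}
  ]
}}

```text
time_s: 1.35
tool_pos: [0.4409, 0.1993, 0.2916]
tool_rot: [180.0, -0.0, 111.7]
force: [0.7, -0.4, -0.1]
grip_width: 0.087
grasp_force: 0.0
```

{"name": "step_arm", "arguments": {
  "moves": [
    {"dp": [-45, -5, 4], "dr": [0, 0, 0.077], "fingers": 0},
    {"dp": [-46, -2, 4], "dr": [0, 0, 0.077], "fingers": 0},
    {"dp": [-46, 2, 4], "dr": [0, 0, 0.077], "fingers": 0},
    {"dp": [-45, 5, 4], "dr": [0, 0, 0.077], "fingers": 0},
    {"dp": [-45, 9, 4], "dr": [0, 0, 0.077], "fingers": 0}
  ]
}}

```text
time_s: 1.98
tool_pos: [0.5006, -0.0206, 0.2715]
tool_rot: [-180.0, -0.0, 89.6]
force: [0.5, 0.5, -0.2]
grip_width: 0.0867
grasp_force: 0.0
```

{"name": "step_arm", "arguments": {
  "moves": [
    {"dp": [-25, 0, 6], "dr": [0, 0, 0], "fingers": 0.3},
    {"dp": [-25, 0, 6], "dr": [0, 0, 0], "fingers": 0.3},
    {"dp": [-25, -1, 6], "dr": [0, 0, 0], "fingers": 0.3},
    {"dp": [-25, -1, 6], "dr": [0, 0, 0], "fingers": 0.3},
    {"dp": [-5, 0, 6], "dr": [0, 0, 0], "fingers": 0.3}
  ]
}}

```text
time_s: 2.6
tool_pos: [0.4977, -0.126, 0.2415]
tool_rot: [-180.0, 0.0, 89.6]
force: [-0.5, -0.5, 0.4]
grip_width: 0.0613
grasp_force: 0.0
```

Run:
```python
from h import *
m=env.camera_model("wrist");im=env.read_camera("wrist");cv2.imwrite("pics/w1.png",im[:,:,::-1])
print({k:np.round(v,3).tolist() for k,v in m.items()})
for lo,hi in (((105,120,50),(125,255,255)),((5,150,100),(18,255,255))):
    for c,s in blobs(im,lo,hi,(0,0,640,400),60): print(c.round(1),s,onz(m,*c,.149).round(4),onz(m,*c,.114).round(4))
```

```text
{'fx': 294.736, 'fy': 294.736, 'cx': 318.454, 'cy': 203.869, 'R': [[1.0, -0.007, 0.0], [-0.007, -0.966, 0.257], [-0.002, -0.257, -0.966]], 't': [-0.499, -0.163, 0.414]}
[319.6 209. ] [312 197  16  24 292] [ 0.4993 -0.1383  0.149 ] [ 0.4994 -0.1483  0.114 ]
[428.6 192.4] [419 184  20  18 287] [ 0.6104 -0.1216  0.149 ] [ 0.6237 -0.1295  0.114 ]
```

View pics/w1.png

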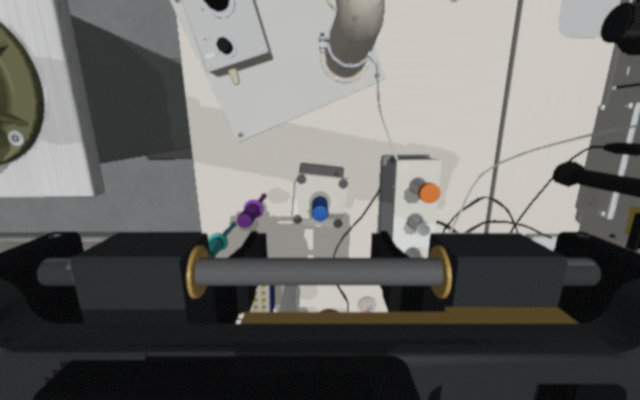

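The wrist view shows the rod at (320,213) in the stand, purple at (252,212), the capped column at (429,192) and the open mouth near (415,222). Rod axis from this view is about (0.499, -0.143), which agrees with the first measurement. I'm moving over it and descending.

{"name": "step_arm", "arguments": {
  "moves": [
    {"dp": [-18, 0, 10], "dr": [0, 0, 0.007], "fingers": 0.3},
    {"dp": [0, 0, 25], "dr": [0, 0, 0], "fingers": 0.3},
    {"dp": [0, 0, 15], "dr": [0, 0, 0], "fingers": 0.3},
    {"dp": [0, 0, 10], "dr": [0, 0, 0], "fingers": 0.3},
    {"dp": [0, 0, 0], "dr": [0, 0, 0], "fingers": 0.3}
  ]
}}

```text
time_s: 3.28
tool_pos: [0.4979, -0.1416, 0.1814]
tool_rot: [-179.9, -0.0, 89.4]
force: [-0.0, -0.5, 0.2]
grip_width: 0.061
grasp_force: 0.0
```

Run:
```python
from h import *
m=env.camera_model("wrist");im=env.read_camera("wrist");cv2.imwrite("pics/w2.png",im[:,:,::-1])
print(env.get_obs()["tool_pos"])
for c,s in blobs(im,(105,100,50),(125,255,255),(200,100,440,300),60): print(c.round(1),s,onz(m,*c,.149).round(4))
p=env.get_obs()["tool_pos"];print("TCP axis px",proj(m,np.array([p[0],p[1],.149])))
```

```text
[ 0.49835433 -0.14180221  0.18200938]
[319.5 211.1] [310 196  20  30 488] [ 0.4993 -0.1385  0.149 ]
[262.4 291.5] [256 286  11  14  96] [ 0.4479 -0.2125  0.149 ]
TCP axis px (np.float64(318.42121803315996), np.float64(214.89526995084898))
```

View pics/w2.png

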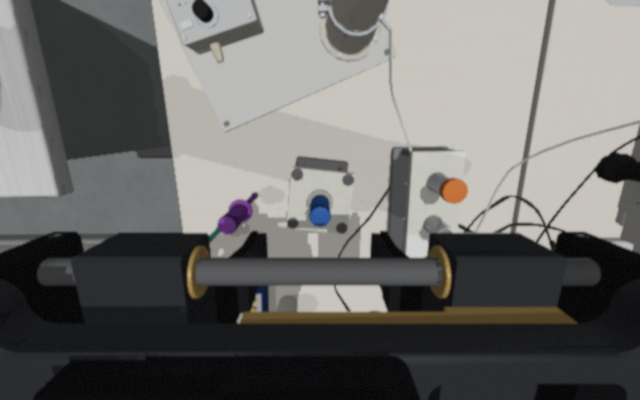

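The rod's top disc is at about (320,216), while the TCP axis projects to (318,215). That's off by about 1 mm in x and 1–2 mm in y, so I'll descend with a small correction.

{"name": "step_arm", "arguments": {
  "moves": [
    {"dp": [-2, 1, 20], "dr": [0, 0, 0.01], "fingers": 0.3},
    {"dp": [0, 0, 20], "dr": [0, 0, 0], "fingers": 0.3},
    {"dp": [0, 0, 20], "dr": [0, 0, 0], "fingers": 0.3},
    {"dp": [0, 0, 13], "dr": [0, 0, 0], "fingers": 0.3},
    {"dp": [0, 0, 0], "dr": [0, 0, 0], "fingers": 0.3}
  ]
}}

```text
time_s: 3.95
tool_pos: [0.4989, -0.1441, 0.1086]
tool_rot: [-179.9, 0.0, 88.8]
force: [-1.1, -0.1, 1.1]
grip_width: 0.061
grasp_force: 0.0
```

{"name": "step_arm", "arguments": {
  "squeeze": 35,
  "moves": [
    {"dp": [0, 0, 0], "dr": [0, 0, 0], "fingers": 1},
    {"dp": [0, 0, 0], "dr": [0, 0, 0], "fingers": 1},
    {"dp": [0, 0, 0], "dr": [0, 0, 0], "fingers": 1},
    {"dp": [0, 0, 0], "dr": [0, 0, 0], "fingers": 1},
    {"dp": [0, 0, 0], "dr": [0, 0, 0], "fingers": 1}
  ]
}}

```text
time_s: 4.58
tool_pos: [0.4992, -0.1442, 0.1089]
tool_rot: [180.0, -0.0, 88.8]
force: [0.4, 0.2, -0.5]
grip_width: 0.0188
grasp_force: 0.0
```

{"name": "step_arm", "arguments": {
  "moves": [
    {"dp": [0, 0, 0], "dr": [0, 0, 0], "fingers": 1},
    {"dp": [0, 0, 0], "dr": [0, 0, 0], "fingers": 1},
    {"dp": [0, 0, -3], "dr": [0, 0, 0], "fingers": 1},
    {"dp": [0, 0, -10], "dr": [0, 0, 0], "fingers": 1},
    {"dp": [0, 0, 0], "dr": [0, 0, 0], "fingers": 1}
  ]
}}

```text
time_s: 5.2
tool_pos: [0.5, -0.1444, 0.123]
tool_rot: [179.9, -0.0, 88.8]
force: [-0.4, 1.1, -0.7]
grip_width: 0.0145
grasp_force: 35.0
```

Run:
```python
from h import *
print(np.round(env.get_obs()["tool_pos"],4),env.get_obs()["grip_width"])
S=env.read_camera("side");T=env.read_camera("top");W=env.read_camera("wrist")
k=lambda im,x,y,w,h:cv2.resize(im[y:y+h,x:x+w],(w*560//h,560),interpolation=2)
cv2.imwrite("pics/g1.png",np.hstack([k(S,320,150,80,120),cv2.resize(W[140:280,250:400],(400,560))])[:,:,::-1])
```

```text
[ 0.5    -0.1444  0.123 ] 0.014540837142463839
```

View pics/g1.png

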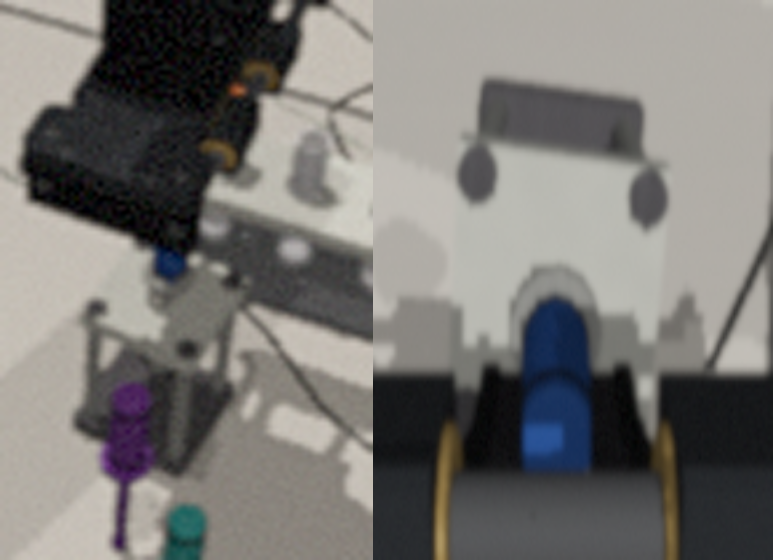

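The grip is firm: the collar is lifted off the plate and the rod is upright between the pads. I'm lifting it clear and moving towards the column.

{"name": "step_arm", "arguments": {
  "moves": [
    {"dp": [0, 0, -18], "dr": [0, 0, 0], "fingers": 1},
    {"dp": [0, 0, -18], "dr": [0, 0, 0], "fingers": 1},
    {"dp": [0, 0, -19], "dr": [0, 0, 0], "fingers": 1},
    {"dp": [0, 0, -19], "dr": [0, 0, 0], "fingers": 1},
    {"dp": [0, 0, -19], "dr": [0, 0, 0], "fingers": 1}
  ]
}}

```text
time_s: 5.98
tool_pos: [0.4996, -0.1444, 0.217]
tool_rot: [179.9, -0.0, 88.8]
force: [0.2, 0.2, 0.2]
grip_width: 0.0146
grasp_force: 35.0
```

{"name": "step_arm", "arguments": {
  "moves": [
    {"dp": [-5, 18, 0], "dr": [0, 0, 0], "fingers": 1},
    {"dp": [-5, 18, 0], "dr": [0, 0, 0], "fingers": 1},
    {"dp": [-5, 18, 0], "dr": [0, 0, 0], "fingers": 1},
    {"dp": [-5, 16, 0], "dr": [0, 0, 0], "fingers": 1},
    {"dp": [0, 0, 0], "dr": [0, 0, 0], "fingers": 1}
  ]
}}

```text
time_s: 6.6
tool_pos: [0.5696, -0.1659, 0.2158]
tool_rot: [180.0, 0.1, 88.8]
force: [0.3, -1.0, -1.3]
grip_width: 0.0144
grasp_force: 35.0
```

Run:
```python
from h import *
p=env.get_obs()["tool_pos"];print(np.round(p,4),env.get_obs()["tool_rot"])
m=env.camera_model("wrist");S=env.read_camera("side");W=env.read_camera("wrist");T=env.read_camera("top")
for n,i in(("S",S),("W",W),("T",T)): cv2.imwrite(f"pics/{n}2.png",i[:,:,::-1])
np.save("m2.npy",m,allow_pickle=True)
k=lambda im,x,y,w,h:cv2.resize(im[y:y+h,x:x+w],(w*560//h,560),interpolation=2)
cv2.imwrite("pics/g2.png",np.hstack([k(S,340,120,80,110),k(W,280,180,100,150)])[:,:,::-1])
ms=env.camera_model("side")
for dz in(-.012,-.087):print(proj(ms,p+[0,0,dz]),proj(m,p+[0,0,dz]))
print(proj(ms,np.array([.625,-.181,.104])),proj(m,np.array([.625,-.181,.104])))
```

```text
[ 0.5696 -0.1659  0.2158] [1.79957306e+02 6.74091168e-02 8.87980742e+01]
(np.float64(379.4502891436474), np.float64(161.45895908555366)) (np.float64(317.87099746733014), np.float64(222.4210757790254))
(np.float64(375.8368386970522), np.float64(185.3585383420146)) (np.float64(317.9239932024359), np.float64(198.6082452171858))
(np.float64(387.9503312459039), np.float64(179.29980952676672)) (np.float64(368.6544710003057), np.float64(205.44020588376893))
```

View pics/g2.png

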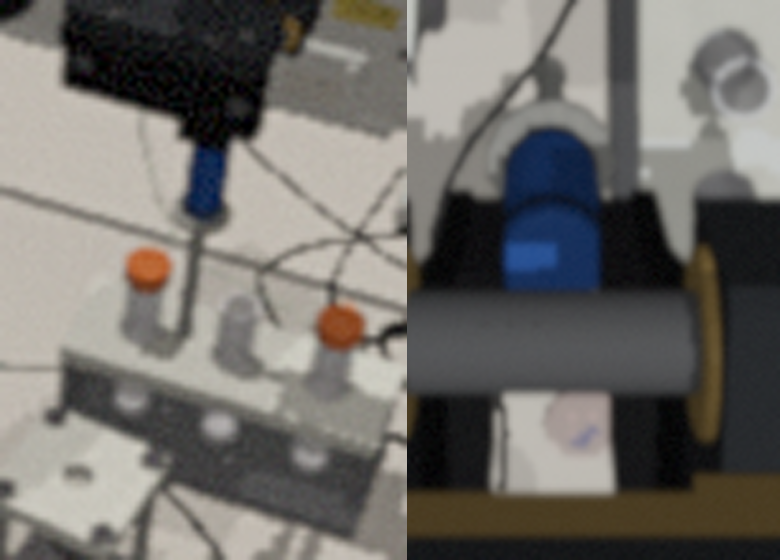

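Rod hangs straight: its foot is at wrist px (318,199), where I predicted (318,198.6). The mouth rim is at about wrist px (369,204) and (0.625, -0.180) projects to roughly (369,205). I'm moving above it and lowering slightly to check.

{"name": "step_arm", "arguments": {
  "moves": [
    {"dp": [-4, 18, 0], "dr": [0, 0, 0], "fingers": 1},
    {"dp": [-4, 18, 0], "dr": [0, 0, 0], "fingers": 1},
    {"dp": [-5, 20, 0], "dr": [0, 0, 0], "fingers": 1},
    {"dp": [0, 0, 12], "dr": [0, 0, 0], "fingers": 1},
    {"dp": [0, 0, 0], "dr": [0, 0, 0], "fingers": 1}
  ]
}}

```text
time_s: 7.38
tool_pos: [0.6227, -0.1794, 0.2015]
tool_rot: [-179.8, -0.1, 88.8]
force: [-0.4, 0.6, 0.1]
grip_width: 0.0145
grasp_force: 35.0
```

Run:
```python
from h import *
p=env.get_obs()["tool_pos"];print(np.round(p,4),env.get_obs()["tool_rot"])
m=env.camera_model("wrist");S=env.read_camera("side");W=env.read_camera("wrist");T=env.read_camera("top")
for n,i in(("S",S),("W",W),("T",T)): cv2.imwrite(f"pics/{n}3.png",i[:,:,::-1])
k=lambda im,x,y,w,h:cv2.resize(im[y:y+h,x:x+w],(w*560//h,560),interpolation=2)
cv2.imwrite("pics/g3.png",np.hstack([k(S,360,140,50,70),k(W,290,170,60,90)])[:,:,::-1])
ms=env.camera_model("side")
for dz in(-.012,-.087,.104-p[2]):print(proj(ms,p+[0,0,dz]),proj(m,p+[0,0,dz]))
```

```text
[ 0.6227 -0.1794  0.2015] [-1.79834070e+02 -6.23149667e-02  8.87795339e+01]
(np.float64(391.7727871416652), np.float64(153.27725473159708)) (np.float64(317.91470903016705), np.float64(222.50699201906448))
(np.float64(387.5651353423918), np.float64(176.66279133016448)) (np.float64(318.2295498028552), np.float64(198.83561544170425))
(np.float64(387.0145597013783), np.float64(179.72281326577803)) (np.float64(318.26184358314174), np.float64(196.40760007463325))
```

View pics/g3.png

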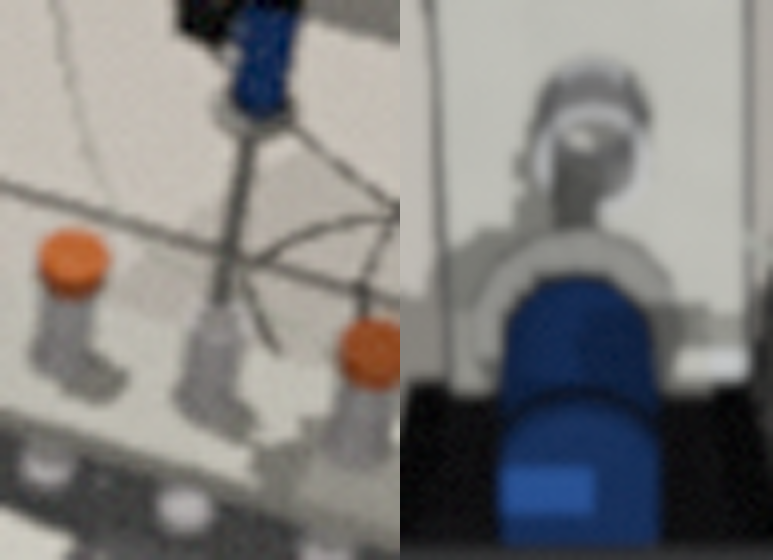

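In the wrist crop the rim centre (588,157) sits about 2 mm in +x from the rod axis (575,164), and y is within 1 mm. I'm shifting +2 mm in x and entering gently.

{"name": "step_arm", "arguments": {
  "moves": [
    {"dp": [0.5, 2.3, 0], "dr": [0, 0, 0], "fingers": 1},
    {"dp": [0, 0, 0], "dr": [0, 0, 0], "fingers": 1},
    {"dp": [0, 0, 6], "dr": [0, 0, 0], "fingers": 1},
    {"dp": [0, 0, 6], "dr": [0, 0, 0], "fingers": 1},
    {"dp": [0, 0, 6], "dr": [0, 0, 0], "fingers": 1}
  ]
}}

```text
time_s: 8.15
tool_pos: [0.6265, -0.1794, 0.1841]
tool_rot: [-180.0, -0.0, 88.8]
force: [-0.1, 0.8, 0.7]
grip_width: 0.0149
grasp_force: 35.0
```

{"name": "step_arm", "arguments": {
  "moves": [
    {"dp": [0, 0, 5], "dr": [0, 0, 0], "fingers": 1},
    {"dp": [0, 0, 5], "dr": [0, 0, 0], "fingers": 1},
    {"dp": [0, 0, 5], "dr": [0, 0, 0], "fingers": 1},
    {"dp": [0, 0, 5], "dr": [0, 0, 0], "fingers": 1},
    {"dp": [0, 0, 0], "dr": [0, 0, 0], "fingers": 1}
  ]
}}

```text
time_s: 8.78
tool_pos: [0.6265, -0.1793, 0.1644]
tool_rot: [-180.0, -0.0, 88.8]
force: [0.0, -0.5, -0.5]
grip_width: 0.0146
grasp_force: 35.0
```

Run:
```python
from h import *
p=env.get_obs()["tool_pos"];print(np.round(p,4),env.get_obs()["tool_rot"],env.get_obs()["force"])
m=env.camera_model("wrist");S=env.read_camera("side");W=env.read_camera("wrist")
k=lambda im,x,y,w,h:cv2.resize(im[y:y+h,x:x+w],(w*560//h,560),interpolation=2)
cv2.imwrite("pics/g4.png",np.hstack([k(S,360,140,50,70),k(W,290,170,60,90)])[:,:,::-1])
```

```text
[ 0.6265 -0.1793  0.1644] [-1.79958411e+02 -1.21281641e-02  8.87982089e+01] [ 0.03109056 -0.4507678  -0.52674853]
```

View pics/g4.png

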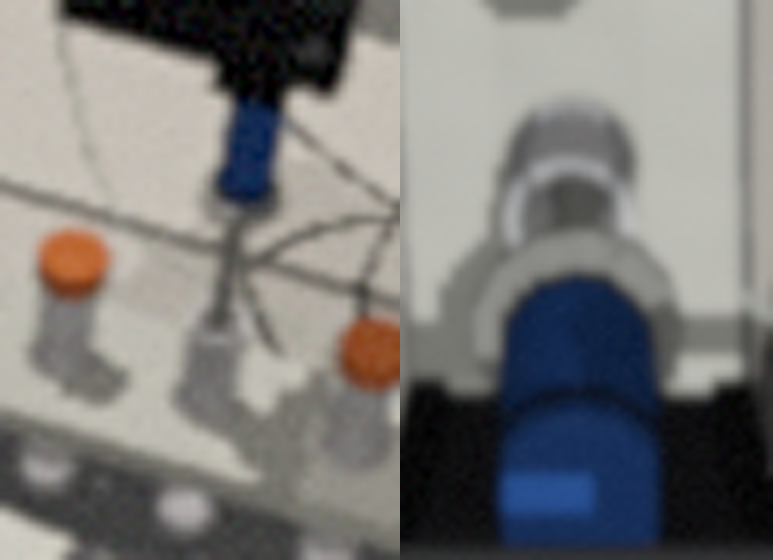

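The foot is inside the bore and there's no side force. The rim centre is now about 567 against the rod's 574, so I overshot by roughly 1 mm; I'll correct that and push on down.

{"name": "step_arm", "arguments": {
  "moves": [
    {"dp": [0, -1, 4], "dr": [0, 0, 0], "fingers": 1},
    {"dp": [0, 0, 4], "dr": [0, 0, 0], "fingers": 1},
    {"dp": [0, 0, 4], "dr": [0, 0, 0], "fingers": 1},
    {"dp": [0, 0, 4], "dr": [0, 0, 0], "fingers": 1},
    {"dp": [0, 0, 4], "dr": [0, 0, 0], "fingers": 1}
  ]
}}

```text
time_s: 9.5
tool_pos: [0.6263, -0.1797, 0.1455]
tool_rot: [179.9, 0.0, 88.8]
force: [0.5, -1.0, 4.0]
grip_width: 0.0144
grasp_force: 35.0
```

{"name": "step_arm", "arguments": {
  "squeeze": 45,
  "moves": [
    {"dp": [0, 0, 4], "dr": [0, 0, 0], "fingers": 1},
    {"dp": [0, 0, 4], "dr": [0, 0, 0], "fingers": 1},
    {"dp": [0, 0, 4], "dr": [0, 0, 0], "fingers": 1},
    {"dp": [0, 0, 4], "dr": [0, 0, 0], "fingers": 1},
    {"dp": [0, 0, 4], "dr": [0, 0, 0], "fingers": 1}
  ]
}}

```text
time_s: 10.12
tool_pos: [0.6258, -0.1794, 0.1246]
tool_rot: [180.0, -0.0, 88.8]
force: [0.1, -0.2, 4.0]
grip_width: 0.0142
grasp_force: 45.0
```

{"name": "step_arm", "arguments": {
  "moves": [
    {"dp": [0, 0, 2], "dr": [0, 0, 0], "fingers": 1},
    {"dp": [0, 0, 2], "dr": [0, 0, 0], "fingers": 1},
    {"dp": [0, 0, 2], "dr": [0, 0, 0], "fingers": 1},
    {"dp": [0, 0, 1], "dr": [0, 0, 0], "fingers": 1},
    {"dp": [0, 0, 0], "dr": [0, 0, 0], "fingers": 1}
  ]
}}

```text
time_s: 10.75
tool_pos: [0.6256, -0.1793, 0.1176]
tool_rot: [-180.0, -0.0, 88.8]
force: [-0.0, -0.1, 2.0]
grip_width: 0.0142
grasp_force: 45.0
```

{"name": "step_arm", "arguments": {
  "moves": [
    {"dp": [0, 0, 0.5], "dr": [0, 0, 0], "fingers": 1},
    {"dp": [0, 0, 0.5], "dr": [0, 0, 0], "fingers": 1},
    {"dp": [0, 0, 0], "dr": [0, 0, 0], "fingers": 1},
    {"dp": [0, 0, 0.5], "dr": [0, 0, 0], "fingers": 1},
    {"dp": [0, 0, 0], "dr": [0, 0, 0], "fingers": 1}
  ]
}}

```text
time_s: 11.38
tool_pos: [0.6258, -0.1794, 0.1163]
tool_rot: [180.0, -0.0, 88.8]
force: [0.1, 0.5, 1.9]
grip_width: 0.0142
grasp_force: 45.0
```

{"name": "step_arm", "arguments": {
  "moves": [
    {"dp": [0, 0, 0.5], "dr": [0, 0, 0], "fingers": 1},
    {"dp": [0, 0, 0.5], "dr": [0, 0, 0], "fingers": 1},
    {"dp": [0, 0, 0.5], "dr": [0, 0, 0], "fingers": 1},
    {"dp": [0, 0, 0.5], "dr": [0, 0, 0], "fingers": 1},
    {"dp": [0, 0, 0], "dr": [0, 0, 0], "fingers": 1}
  ]
}}

```text
time_s: 12.0
tool_pos: [0.6259, -0.1794, 0.1157]
tool_rot: [180.0, -0.0, 88.8]
force: [-2.5, 1.3, 8.8]
grip_width: 0.0145
grasp_force: 45.0
```

{"name": "step_arm", "arguments": {
  "moves": [
    {"dp": [0, 0, 0.5], "dr": [0, 0, 0], "fingers": 1},
    {"dp": [0, 0, 0.5], "dr": [0, 0, 0], "fingers": 1},
    {"dp": [0, 0, 0.5], "dr": [0, 0, 0], "fingers": 1},
    {"dp": [0, 0, 0.5], "dr": [0, 0, 0], "fingers": 1},
    {"dp": [0, 0, 0], "dr": [0, 0, 0], "fingers": 1}
  ]
}}

```text
time_s: 12.62
tool_pos: [0.6263, -0.1796, 0.1155]
tool_rot: [179.9, -0.0, 88.8]
force: [-5.3, 2.1, 17.5]
grip_width: 0.0144
grasp_force: 45.1
```

Run:
```python
from h import *
o=env.get_obs();p=o["tool_pos"];print(np.round(p,4),o["tool_rot"],o["force"],o["wrist_torque"])
S=env.read_camera("side");W=env.read_camera("wrist")
k=lambda im,x,y,w,h:cv2.resize(im[y:y+h,x:x+w],(w*560//h,560),interpolation=2)
cv2.imwrite("pics/g5.png",np.hstack([k(S,360,140,50,70),k(W,290,170,60,90)])[:,:,::-1])
```

```text
[ 0.6263 -0.1796  0.1155] [ 1.79875941e+02 -4.69944597e-02  8.87952720e+01] [-5.33439216  2.06929521 17.47580711] [0.32913973 1.18598228 0.01226772]
```

View pics/g5.png

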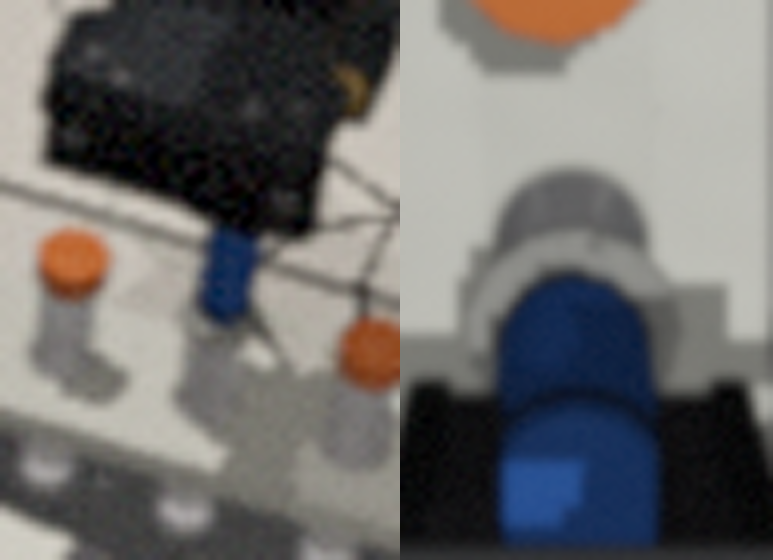

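The collar is on the rim: force rose to 17 N at TCP z 0.1155, where contact was expected at 0.116. I'll ease off the press, release and go up.

{"name": "step_arm", "arguments": {
  "moves": [
    {"dp": [0, 0, -1.5], "dr": [0, 0, 0], "fingers": 1},
    {"dp": [0, 0, 0], "dr": [0, 0, 0], "fingers": 0.7},
    {"dp": [0, 0, 0], "dr": [0, 0, 0], "fingers": 0.5},
    {"dp": [0, 0, 0], "dr": [0, 0, 0], "fingers": 0.4},
    {"dp": [0, 0, 0], "dr": [0, 0, 0], "fingers": 0.4}
  ]
}}

```text
time_s: 13.35
tool_pos: [0.6254, -0.1792, 0.1132]
tool_rot: [-179.9, -0.0, 88.8]
force: [0.6, -0.3, 0.5]
grip_width: 0.046
grasp_force: 0.0
```

{"name": "step_arm", "arguments": {
  "moves": [
    {"dp": [0, 0, 0], "dr": [0, 0, 0], "fingers": 0.4},
    {"dp": [0, 0, -15], "dr": [0, 0, 0], "fingers": 0.4},
    {"dp": [0, 0, -20], "dr": [0, 0, 0], "fingers": 0.4},
    {"dp": [0, 0, -25], "dr": [0, 0, 0], "fingers": 0.4},
    {"dp": [0, 0, 0], "dr": [0, 0, 0], "fingers": 0.4}
  ]
}}

```text
time_s: 13.98
tool_pos: [0.6276, -0.1804, 0.1777]
tool_rot: [179.7, 0.1, 88.8]
force: [-0.7, -0.4, -0.6]
grip_width: 0.0524
grasp_force: 0.0
```

Run:
```python
from h import *
o=env.get_obs();p=o["tool_pos"];print(np.round(p,4),o["force"],o["grip_width"])
m=env.camera_model("wrist");W=env.read_camera("wrist");S=env.read_camera("side")
b=max(blobs(W,(105,100,50),(125,255,255),(250,100,400,300),60),key=lambda q:q[1][4]);print(b)
print("expected collar,top",proj(m,np.array([.625,-.1795,.104])),proj(m,np.array([.625,-.1795,.156])))
k=lambda im,x,y,w,h:cv2.resize(im[y:y+h,x:x+w],(w*560//h,560),interpolation=2)
cv2.imwrite("pics/g6.png",np.hstack([k(S,360,140,50,70),k(W,290,160,60,90)])[:,:,::-1])
```

```text
[ 0.6276 -0.1804  0.1777] [-0.72051652 -0.41920635 -0.61381132] 0.05242102436504128
(array([314.82041588, 210.34026465]), array([305, 194,  21,  32, 529]))
expected collar,top (np.float64(314.7315979416984), np.float64(201.1431743036949)) (np.float64(314.35836884368507), np.float64(217.5355596009371))
```

View pics/g6.png

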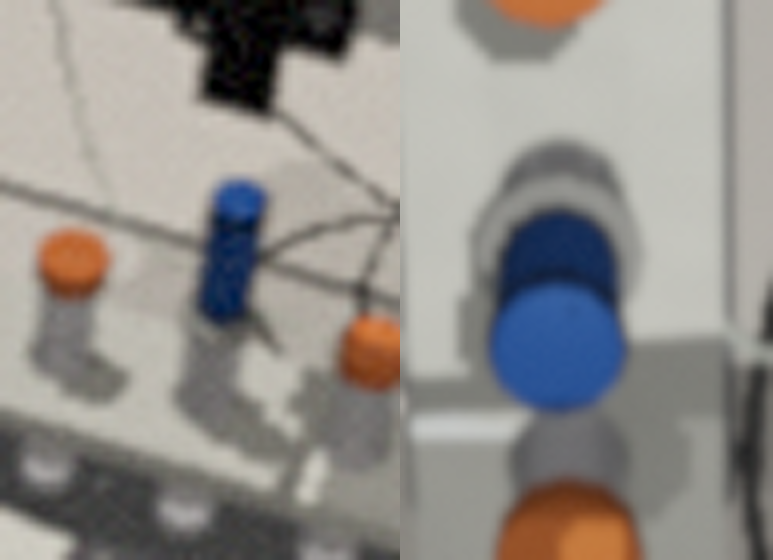

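{"name": "step_arm", "arguments": {
  "moves": [
    {"dp": [0, 0, -20], "dr": [0, 0, 0], "fingers": 0.4},
    {"dp": [0, 0, -25], "dr": [0, 0, 0], "fingers": 0.4},
    {"dp": [0, 0, -25], "dr": [0, 0, 0], "fingers": 0.4},
    {"dp": [0, 0, 0], "dr": [0, 0, 0], "fingers": 0.4},
    {"dp": [0, 0, 0], "dr": [0, 0, 0], "fingers": 0.4}
  ]
}}

```text
time_s: 14.7
tool_pos: [0.6254, -0.1792, 0.2433]
tool_rot: [-180.0, -0.0, 88.8]
force: [0.4, 0.5, -0.4]
grip_width: 0.0526
grasp_force: 0.0
```

Run:
```python
from h import *
S=env.read_camera("side");ms=env.camera_model("side")
b=max(blobs(S,(105,120,50),(125,255,255),(370,150,410,190)),key=lambda q:q[1][4]);print(b)
for z in(.108,.156):print(proj(ms,np.array([.625,-.18,z])))
print(env.sign_off())
```

```text
(array([388.55813953, 170.54651163]), array([385, 163,   8,  17,  86]))
(np.float64(387.7672841639208), np.float64(178.02564949164258))
(np.float64(390.38916137400565), np.float64(163.55328324419727))
the job is handed in; nothing more can be done
None
```

The blue rod now stands in the open middle column with its collar on the rim and the frit pushed down. The gripper is clear, nothing else was touched that I could see, and the job was handed in at about 15 s. I judged the frit and collar from the force readings and camera views and did not measure the frit depth directly.

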